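# Sign the ink in and hold the ink box unlocked

### The job

Turn the ink bottle where it stands on the painted disc until its yellow patch squarely faces the scanner's window, and let go of it. Then take the red-headed key out of the wooden block, push it fully home into the lock on top of the green ink box (its pins are sticky, so wiggle it a little if it catches) and turn it a quarter turn clockwise. The lock springs back, so finish while still gripping the key and holding it fully turned, and leave the other things on the table where they are.

Things in the scene. Friction and masses are not known exactly. Their poses are not given: they have to be found in the camera images.
- ink_bottle: Loose upright dark ink bottle, 92 mm tall, 0.1 kg: body 43 mm across up to 66 mm, round white cap 30 mm across from 67 to 92 mm. Origin: centre of its underside; z up; x points out through the middle of the yellow patch. At the start it stands near the disc's middle, its patch turned 0.6 to 1.4 rad anticlockwise (seen from above) from facing the scanner.
- ink_mark (a point): Middle of the yellow patch (about 23 mm wide, 30 mm tall) on the bottle's side, 22.5 mm from the bottle's axis and 30 mm above its underside.
- scanner: Fixed grey scanner block, 50 mm (its x) by 74 mm (y) by 40 mm tall; origin: centre of its underside. The dark window with a red line is in the face toward its own -x. A bottle faces the window squarely when the bottle's x axis points the same way as the scanner's x axis.
- scanner_window (a point): Middle of the scanner's window, 26.5 mm from the scanner's origin along its -x, 22 mm up. Axes as the scanner's.
- scanner_spot (a point): Centre of the blue painted disc with white rim (68 mm across, flat, no height) in front of the window, 100 mm from the scanner's origin along its -x; the bottle must stay within this disc.
- key_block: Fixed pale wooden block, 60 mm (x) by 70 mm (y) by 34 mm tall, with a slot in the top (7.5 by 14.5 mm, long side along y) in which the key stands, head up. Origin: centre of its underside.
- key: Loose key standing head up in the block, 0.035 kg. Origin: on its axis at the underside of the collar (22 mm across, 5 mm tall). z up; red head 10 mm thick (x), 30 mm wide (y), 5 to 40 mm above the origin; grip it across the 10 mm. Blade 5 mm thick (x), 12 mm wide (y), reaching 28 mm below the origin, the last 6 mm a 90 degree point. A half turn gives the same key.
- ink_box: Fixed green steel ink box, 150 mm (x) by 170 mm (y), top 88 mm high; the lock is on its top near its front (-x) edge. Origin: centre of its underside. A small bolt on its front draws in as the lock turns. Between the box and the scanner stands a fixed wooden drawer chest 0.24 m tall, from world x = 0.49 back and y = -0.06 to 0.18; a fixed open paint box 0.26 m tall lies beyond y = -0.38.
- lock_mouth (a point): Middle of the round brass lock face, 93 mm above the table; steel ring 43 mm across round it. z up; axes are the box's and do not turn. Keyway: vertical, 34 mm deep, 7 mm along x by 14.5 mm along y at lock 0, chamfered mouth. Two sticky sprung pins in its narrow edges, 12 and 20 mm down, yield to a push of 5 to 20 N. Key fully home: collar on the lock face, key origin at this point.
- lock (a joint): Turn of the lock cylinder in rad, 0 at the start, grows clockwise seen from above to a stop at 1.571. A spring (about 0.06 N m at the stop) turns it back. The blade has play in the keyway: the key must turn roughly 0.1 to 0.25 rad more than the cylinder.
- water_pot: Bystander: loose turquoise plastic pot, 78 mm across, 85 mm tall. Origin: centre of its underside.
- purple_tube: Bystander: loose standing purple paint tube with a pale foot, 47 mm across, 140 mm tall. Origin: centre of its underside.
- tube_ochre: Bystander: loose lying white paint tube with an ochre band and black cap, 35 by 104 by 28 mm. Origin: centre of its underside.
- rubber_stamp: Bystander: loose wooden stamp with a round grip, 30 by 42 by 60 mm. Origin: centre of its underside.
Things that resemble listed ones, but are neither listed nor needed, are in the scene too. What is shaped like the ink_bottle but pink or turquoise is not meant.

How it is judged:
By the outcome, as a careful person would: the job done as asked, in the order asked, and still so for the second after the job is handed in, while the arm keeps its last pose, push and grip.
It also fails if it takes over 64 s, if anything falls off the work surface, if the arm or the gripper's body presses on something with over 40 N, if the wrist force passes 120 N, or if a joint passes its speed limit or range.

### The arm

A 7-joint arm with a two-finger parallel gripper is mounted at the origin on the work surface; the furniture and walls round the work are solid. World frame = base frame: x ahead of the robot, y to its left, z up, the work surface at z = 0. Lengths are in mm, angles in rad, forces in N, time in s.
With the tool pointing down it reaches from about 400 to 875 mm from the base axis. Payload 4.4 kg.
Tool frame: the origin (TCP) lies midway between the tips of the shut fingers; the grasp point (between the pads) lies 19 mm behind it; z points along the fingers, y is the direction in which the jaws open and shut (so a half turn about z gives the same grasp; the last joint's range is limited). The gripper opens to 85 mm and grips with 20 to 120 N. Pads are 22 mm wide; open, the fingers measure 114 mm over their backs; the gripper's body (76 mm by 85 mm) begins 54 mm behind the grasp point. The pads swing forward as they close: fully open they stand 13 mm farther back than shut.
Start: joints at [-1.389, 0.628, 0.038, 1.517, -0.027, 0.996, -0.02], TCP at [159.401, 630.166, 231.313] pointing down, gripper open.
Joint ranges: [-3.06, 3.06], [-0.37, 2.12], [-1.25, 1.32], [0.18, 2.47], [-1.1, 4.24], [0.23, 1.98], [-2.94, 2.94]. Speed limits (rad/s): [2.57, 2.57, 3.14, 3.14, 3.14, 3.14, 3.14].

### API

Orientations are given as [roll, pitch, yaw] about the fixed x, y, z axes, in that order (R = Rz(yaw) Ry(pitch) Rx(roll)).
In Python, from cell import ctrl, vision gives the robot as it stands.
- The arm moves only by the tool play_rows, never from a script. Its arguments are lists of equal length, an entry for each row: "slide": the shift along the tool's x, y, z in mm, a list of three; "turn": the turn about the tool's z in rad; "fingers": the opening, from 0 (shut) to 1 (fully open). A call has 1 to 5 rows; each row is the pose to reach, as a shift and turn from the pose measured when the call began, along the tool's axes at that moment; what a row does not reach only later rows make up. A row lasts 1/8 s, in which the tool goes at most 62.5 mm and 10.7 degrees, less where a joint would pass 70% of its speed; a pose out of reach is approached as far as the arm can. A call with a gripper value outside its range is refused whole. The fingers move at their own pace and stop on an object; the grip force is fixed at half the most. Time passes only in rows, so rows that repeat a pose let the fingers close. It gives the time, the measured TCP pose, the force and the opening at its end, in the units of the state.
- ctrl.read_state(): the state, without advancing time (a new reading comes with each control period).
- vision.get_image(name): name is "scene" or "top" or "wrist"; returns (picture, depth): 480x640x3 uint8, blue, green, red; 480x640 float32, mm along the optical axis (not along the pixel's ray), 0 where there is no reading.
- vision.camera_params(name): a dict with "fx", "fy", "cx", "cy" (pixels), "position" and "rotation" of the camera in the world. Camera axes: x right, y up, looking along -z (the intrinsics and any distortion apply to the point x, -y, -z); pixel columns grow to the right and rows downward; lengths in mm; the calibration is good to about 2 mm. The wrist camera is an equidistant fisheye: a pixel r from the principal point sees the ray r / f radians off the axis. A picture is of the moment at which its call begins: read the wrist's pose just before it. camera_params takes no time and is no camera call; for the wrist camera it gives the pose at the moment of the call.
- ctrl.finish_job(): hands the job in, once; it reports no verdict.
The state is a dict: "clock": time; "qpos": joint angles; "qd": joint speeds; "tau": joint torques, N m; "eef_pos": TCP position; "tool_rot": TCP orientation; "force": force on the tool from outside, world axes, zero at the start; "torque": the same for the moment, N m; "width": finger opening in mm.
Only numpy, scipy, OpenCV 4.12 (cv2) and the standard library are available. Lean on these libraries where they do the work, as an engineer would, in place of code of your own. Each camera call takes 0.05 s, during which the arm holds its last target.

## Working session

There is one attempt and no reset: what is moved stays moved. The work goes in short steps, Python scripts to look and compute and a tool call to move; the robot and the scene stay as the last step left them, time stands still between calls to the robot, and variables do not carry over. Pictures are saved under pics/ and viewed, and the job is handed in when it is done.

Besides the shell and the picture viewer there is one more tool, called after ">>>" as name(argument=value, ...), one argument or row to a line, values as JSON. play_rows: Moves the arm, as the interface text tells. Its arguments: {"type":"object","properties":{"slide":{"type":"array"},"turn":{"type":"array"},"fingers":{"type":"array"}},"required":["slide","turn","fingers"]}

```bash
ls; mkdir -p pics
cat > h.py <<'E'
import numpy as np, cv2
from cell import ctrl, vision
def grab(n,f):
    p=vision.camera_params(n); im,d=vision.get_image(n); cv2.imwrite('pics/'+f+'.png',im); np.savez('pics/'+f+'.npz',im=im,d=d,**{k:np.array(v) for k,v in p.items()}); return im,d,p
def load(f):
    z=np.load('pics/'+f+'.npz'); return z['im'],z['d'],{k:z[k] for k in z.files if k not in('im','d')}
E
python3 - <<'E'
from h import *
for n in ['scene','top','wrist']:
    im,d,p=grab(n,n+'0'); print(n,p)
print(ctrl.read_state())
E
```

```text
pics
scene {'fx': 587.9173320741374, 'fy': 587.9173320741374, 'cx': 317.9048987936316, 'cy': 234.624104552555, 'position': array([ -30.10041273, -999.77959917, 1224.56033276]), 'rotation': array([ 8.37640557e-01, -6.18760806e-04, -4.64061032e-01])}
top {'fx': 599.5618900022725, 'fy': 599.5618900022725, 'cx': 325.23280411783554, 'cy': 246.4292053234687, 'position': array([ 388.57336349,  128.72496077, 1525.30218518]), 'rotation': array([ 0.09967855,  0.00684878, -1.59291618])}
wrist {'fx': 371.64829954431775, 'fy': 371.64829954431775, 'cx': 316.3640168155899, 'cy': 238.15508458560805, 'position': array([ 80.27455573, 649.70409197, 372.25097668]), 'rotation': array([-3.20708256e-01,  9.37074894e-04,  1.32248623e+00])}
{'clock': 0.15, 'qpos': array([-1.38880099,  0.6291282 ,  0.03845789,  1.51815451, -0.02700495,
        0.99626519, -0.02000986]), 'qd': array([ 1.66982299e-06, -3.41669809e-03,  4.98357886e-04, -2.17536920e-03,
        7.18414158e-04, -7.20771059e-04, -4.06887333e-05]), 'tau': array([ 1.64026860e-03, -5.63793325e+01,  1.22774620e+00, -1.93648875e+01,
        1.10960464e-02,  7.41606083e-03, -1.27699656e-05]), 'eef_pos': array([159.2804571 , 629.69586136, 230.59885294]), 'tool_rot': array([-3.14015545e+00,  7.97548890e-06,  2.89377672e+00]), 'force': array([ 0.72069283, -0.15316958,  0.05986076]), 'torque': array([-0.00541228, -0.00797858,  0.02980199]), 'width': 85.02076915840102}
```

View pics/scene0.png

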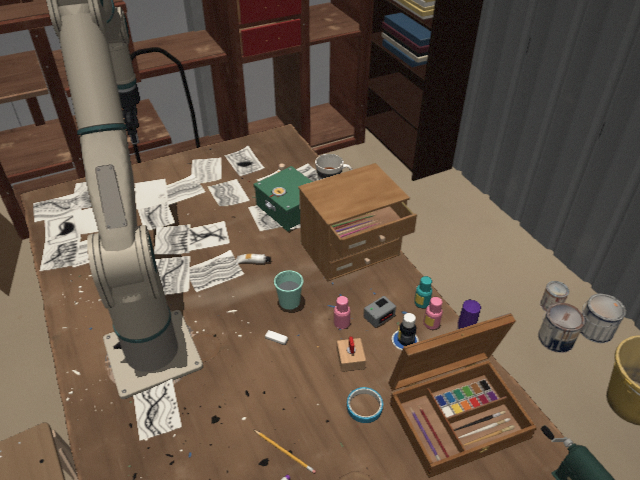

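View pics/top0.png

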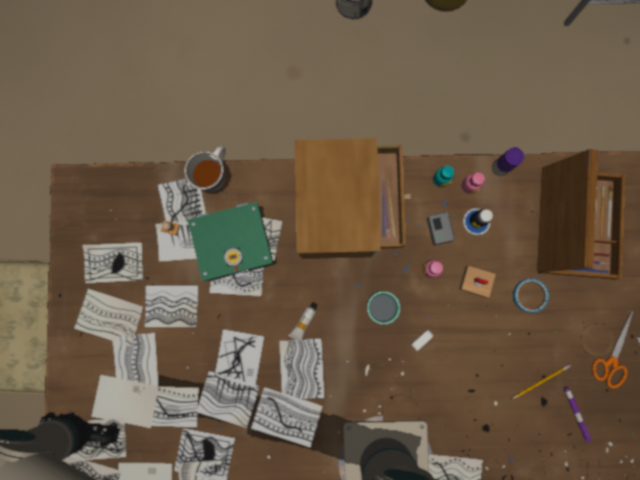

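View pics/wrist0.png

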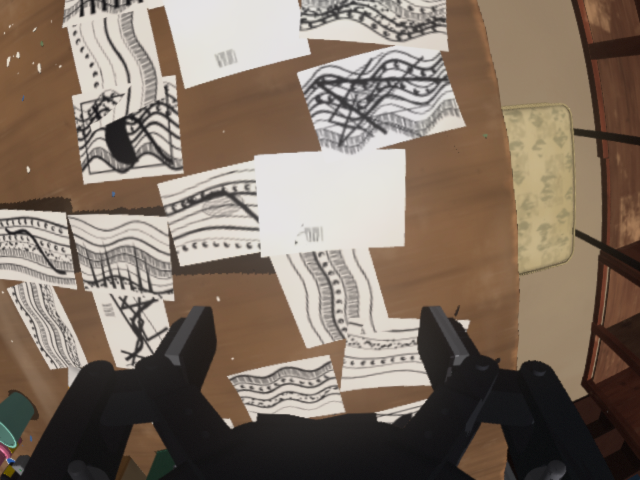

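```bash
cat >> h.py <<'E'
from scipy.spatial.transform import Rotation as R
def rays(p,uv,fish=False):
    uv=np.atleast_2d(np.asarray(uv,float)); x=(uv[:,0]-p['cx'])/p['fx']; y=(uv[:,1]-p['cy'])/p['fy']
    if fish:
        r=np.hypot(x,y)+1e-12; s=np.sin(r)/r; v=np.c_[x*s,-y*s,-np.cos(r)]
    else: v=np.c_[x,-y,-np.ones_like(x)]
    return v@R.from_euler('xyz',p['rotation']).as_matrix().T
def plane(p,uv,z,fish=False):
    v=rays(p,uv,fish); t=(z-p['position'][2])/v[:,2]; return p['position']+v*t[:,None]
def dpt(p,uv,d,fish=False):
    uv=np.atleast_2d(np.asarray(uv)).astype(int); dd=d[uv[:,1],uv[:,0]]
    v=rays(p,uv,fish); f=R.from_euler('xyz',p['rotation']).as_matrix()@[0,0,-1]
    return p['position']+v*(dd/(v@f))[:,None]
def crop(im,u,v,w,h,s,f):
    c=im[max(0,v-h):v+h,max(0,u-w):u+w]; cv2.imwrite('pics/'+f+'.png',cv2.resize(c,None,fx=s,fy=s,interpolation=cv2.INTER_CUBIC))
E
python3 - <<'E'
from h import *
im,d,p=load('top0')
np.set_printoptions(suppress=True,precision=1)
for n,uv in dict(table=(430,380),cap=(485,216),disc=(478,229),keyhead=(481,281),block=(470,287),scanner=(440,230),lock=(233,257),box=(230,225),pot=(383,307),pink1=(434,268),purple=(515,155)).items(): print(n,dpt(p,uv,d)[0], plane(p,uv,0)[0])
crop(im,475,235,75,75,5,'c_top')
crop(im,233,245,60,55,6,'c_lock')
im,d,p=load('scene0')
for n,uv in dict(table=(330,430),cap=(408,320),key=(351,343),lock=(278,191)).items(): print(n,dpt(p,uv,d)[0])
crop(im,390,330,70,50,5,'c_scene')
E
```

```text
table [ 199.6 -119.1   -3.8] [ 200.1 -118.4    0. ]
cap [ 597.  -251.2   92.1] [ 610.4 -275.7    0. ]
disc [ 576.6 -254.9    5.1] [ 577.2 -256.1    0. ]
keyhead [ 441.5 -239.2   72.1] [ 444.2 -257.4    0. ]
block [ 428.8 -222.1   29.1] [ 429.6 -228.9    0. ]
scanner [ 571.7 -151.    42.1] [ 576.9 -158.9    0. ]
lock [512.7 359.3  79.5] [519.6 372.    0. ]
box [589.7 364.5  89.2] [602.2 379.1   0. ]
pot [384.2  -2.5  49.6] [384.   -6.9   0. ]
pink1 [ 474.6 -124.1   88.4] [ 479.9 -139.7    0. ]
purple [ 734.2 -317.2  136.3] [ 768.1 -361.     0. ]
table [ 306.1 -391.     1.9]
cap [ 590.6 -259.5   93.9]
key [ 437.7 -245.9   75.2]
lock [514.9 368.2  87.9]
```

View pics/c_top.png

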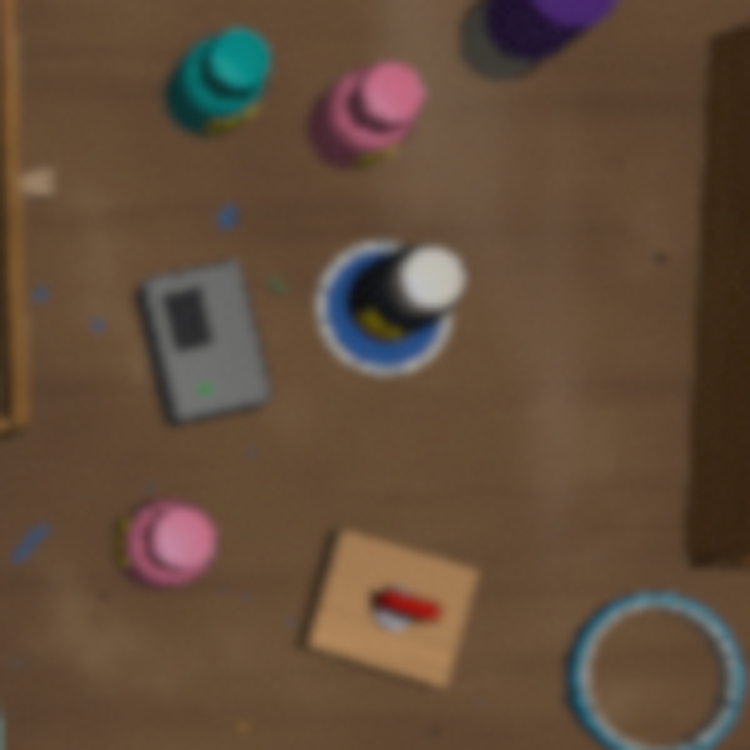

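View pics/c_lock.png

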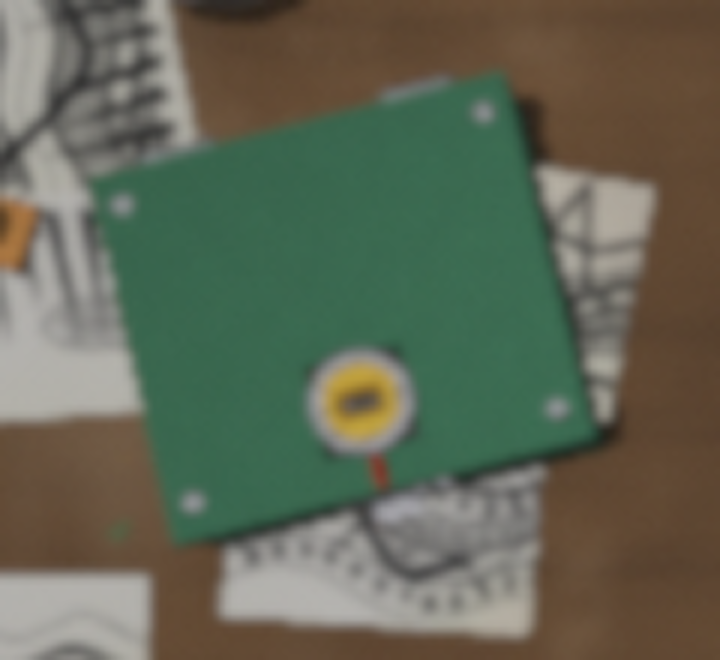

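View pics/c_scene.png

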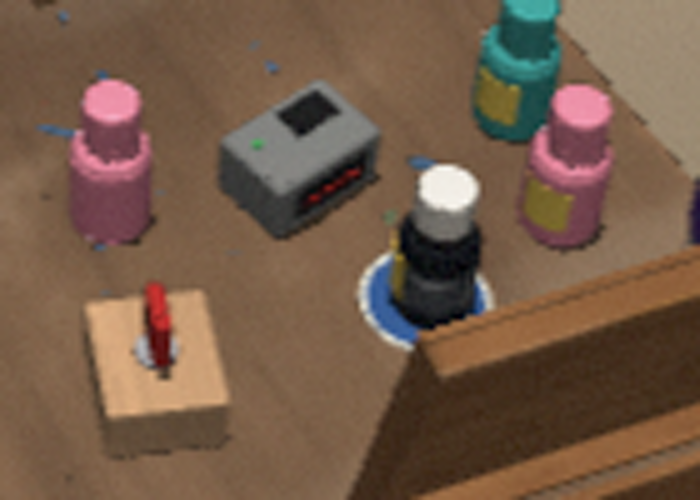

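Run:
```python
from h import *
np.set_printoptions(suppress=True,precision=2)
im,d,p=load('top0')
hsv=cv2.cvtColor(im,cv2.COLOR_BGR2HSV)
def blob(m,u,v,r):
    k=np.zeros(m.shape,np.uint8); k[v-r:v+r,u-r:u+r]=1; return cv2.findContours((m&k.astype(bool)).astype(np.uint8),cv2.RETR_EXTERNAL,cv2.CHAIN_APPROX_NONE)[0]
def big(c): return max(c,key=cv2.contourArea)
# scanner
for nm,m,u,v,r,z in [('scanner',(hsv[...,1]<45)&(hsv[...,2]>40),440,229,22,40),('block',(hsv[...,0]<20)&(hsv[...,1]>70)&(hsv[...,2]>125)|(hsv[...,2]>140),478,282,22,34),('box',(abs(hsv[...,0].astype(int)-77)<12)&(hsv[...,1]>90),232,242,50,88)]:
    c=big(blob(m,u,v,r)); P=plane(p,c[:,0,:],z)[:,:2].astype(np.float32)
    print(nm,cv2.minAreaRect(P),len(c))
m=(hsv[...,1]<60)&(hsv[...,2]>150)
c=big(blob(m,485,215,9)); print('cap',plane(p,c[:,0].mean(0),92),cv2.minEnclosingCircle(plane(p,c[:,0],92)[:,:2].astype(np.float32)))
m=((abs(hsv[...,0].astype(int)-108)<14)&(hsv[...,1]>110))|((hsv[...,2]>120)&(hsv[...,1]<60))
c=big(blob(m,477,222,18)); P=plane(p,c[:,0],0)[:,:2].astype(np.float32);print('disc',cv2.fitEllipse(P),P.mean(0))
m=(abs(hsv[...,0].astype(int)-26)<6)&(hsv[...,1]>140)
c=big(blob(m,476,224,8)); print('patch',c[:,0].mean(0),plane(p,c[:,0].mean(0),35))
c=big(blob(m,233,257,12)); print('brass',plane(p,c[:,0].mean(0),93),cv2.minEnclosingCircle(plane(p,c[:,0],93)[:,:2].astype(np.float32)))
m=(np.minimum(hsv[...,0],180-hsv[...,0].astype(int))<8)&(hsv[...,1]>170)
c=big(blob(m,481,281,10)); print('keyhead',cv2.minAreaRect(plane(p,c[:,0],74)[:,:2].astype(np.float32)))
```

```text
scanner ((577.099853515625, -152.5343017578125), (73.5088119506836, 52.524749755859375), 10.663926124572754) 90
block ((442.827392578125, -242.79530334472656), (71.52730560302734, 61.05937957763672), 71.26055908203125) 96
box ((550.4248657226562, 364.4539489746094), (153.24986267089844, 171.8609161376953), 12.94551944732666) 335
cap [[ 599.37 -254.68   92.  ]] ((599.2149658203125, -254.515869140625), 13.712529182434082)
disc ((596.768310546875, -252.18722534179688), (63.10344314575195, 64.9644546508789), 156.32916259765625) [ 594.88 -248.77]
patch [475.29 224.24] [[ 585.06 -241.13   35.  ]]
brass [[512.8  358.27  93.  ]] ((512.8070068359375, 358.35723876953125), 12.471034049987793)
keyhead ((441.48345947265625, -239.7012176513672), (27.240324020385742, 8.082484245300293), 77.33419799804688)
```

```bash
cat >> h.py <<'E'
def mv(x,y,z,yawdeg):
    s=ctrl.read_state(); M=R.from_euler('xyz',s['tool_rot']).as_matrix()
    sl=M.T@(np.array([x,y,z])-s['eef_pos']); yaw=s['tool_rot'][2]
    t=-(np.radians(yawdeg)-yaw); t=(t+np.pi)%(2*np.pi)-np.pi
    print('slide',np.round(sl,1),'turn',round(t,3),'| at',np.round(s['eef_pos'],1),'yaw',round(np.degrees(yaw),2),'j7',round(s['qpos'][6],2),'w',round(s['width'],1),'clk',round(s['clock'],2))
E
python3 -c "
from h import *
mv(295,365,320,130); mv(430,100,330,100); mv(420,-240,200,67)"
```

```text
slide [-196.5 -223.4  -89.1] turn 0.625 | at [159.3 629.7 230.6] yaw 165.8 j7 -0.02 w 85.0 clk 0.15
slide [-392.4 -447.3  -98.8] turn 1.148 | at [159.3 629.7 230.6] yaw 165.8 j7 -0.02 w 85.0 clk 0.15
slide [-466.1 -779.1   31.7] turn 1.724 | at [159.3 629.7 230.6] yaw 165.8 j7 -0.02 w 85.0 clk 0.15
```

>>> play_rows(
  slide=[
    [-40,-45,-30],
    [-80,-90,-60],
    [-120,-135,-90],
    [-160,-180,-95],
    [-197,-224,-95],
  ],
  turn=[0.13,0.26,0.4,0.52,0.65],
  fingers=[1,0.7,0.6,0.6,0.6],
)

```text
clock: 0.78
eef_pos: [293.6, 368.5, 326.6]
tool_rot: [3.141, 0.0, 2.24]
force: [1.2, 1.2, -0.1]
width: 51.1
```

```bash
python3 -c "
from h import *
mv(430,100,330,97); mv(420,-240,200,67)"
```

```text
slide [-295.2  -59.6   -3.4] turn 0.547 | at [293.6 368.5 326.6] yaw 128.33 j7 -0.2 w 51.1 clk 0.78
slide [-555.7 -278.4  126.5] turn 1.07 | at [293.6 368.5 326.6] yaw 128.33 j7 -0.2 w 51.1 clk 0.78
```

>>> play_rows(
  slide=[
    [-59,-12,-3],
    [-118,-24,-3],
    [-177,-36,-3],
    [-236,-48,-3],
    [-295,-60,-3],
  ],
  turn=[0.11,0.22,0.33,0.44,0.55],
  fingers=[0.6,0.6,0.6,0.6,0.6],
)

```text
clock: 1.4
eef_pos: [430.0, 98.2, 329.8]
tool_rot: [3.14, -0.001, 1.687]
force: [0.5, 0.8, 0.3]
width: 51.1
```

```bash
python3 -c "
from h import *
mv(420,-240,200,67)"
```

```text
slide [-334.9  -49.2  129.4] turn 0.517 | at [430.   98.2 329.8] yaw 96.64 j7 -0.0 w 51.1 clk 1.4
```

>>> play_rows(
  slide=[
    [-60,-9,0],
    [-115,-18,20],
    [-170,-26,45],
    [-225,-34,70],
    [-280,-42,95],
  ],
  turn=[0.1,0.2,0.31,0.42,0.52],
  fingers=[0.6,0.6,0.6,0.6,0.6],
)

```text
clock: 2.02
eef_pos: [420.7, -186.0, 233.7]
tool_rot: [3.14, -0.002, 1.164]
force: [1.4, -0.1, -1.0]
width: 51.5
```

```bash
python3 -c "
from h import *
mv(420,-240,200,67)"
```

```text
slide [-49.9  20.6  33.7] turn -0.005 | at [ 420.7 -186.   233.7] yaw 66.7 j7 0.36 w 51.5 clk 2.02
```

>>> play_rows(
  slide=[
    [-50,20,30],
    [-50,20,34],
    [-50,20,34],
  ],
  turn=[0,0,0],
  fingers=[0.6,0.6,0.6],
)

```text
clock: 2.4
eef_pos: [419.0, -239.3, 199.2]
tool_rot: [-3.141, -0.002, 1.164]
force: [-0.8, 0.3, 0.5]
width: 51.0
```

```bash
python3 -c "
from h import *
im,d,p=grab('wrist','w1'); print(p,ctrl.read_state()['eef_pos'])"
```

```text
{'fx': 371.64829954431775, 'fy': 371.64829954431775, 'cx': 316.3640168155899, 'cy': 238.15508458560805, 'position': array([ 450.5634854 , -165.16860925,  341.16007342]), 'rotation': array([-0.31771123,  0.00086238, -0.40771927])} [ 419.62553064 -238.53028042  199.68716493]
```

View pics/w1.png

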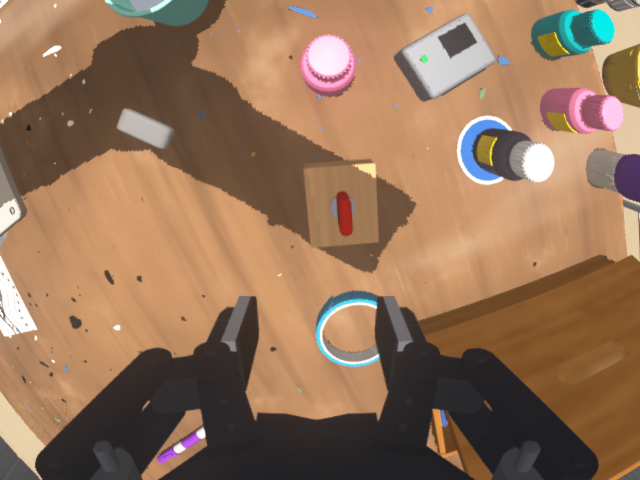

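```bash
cat >> h.py <<'E'
def blobs(m,u,v,r):
    k=np.zeros(m.shape,bool); k[max(0,v-r):v+r,max(0,u-r):u+r]=1
    c=cv2.findContours((m&k).astype(np.uint8),cv2.RETR_EXTERNAL,cv2.CHAIN_APPROX_NONE)[0]
    return max(c,key=cv2.contourArea)[:,0,:]
def cyl(p,uv,ax,r):
    v=rays(p,uv,True); o=p['position'][:2]-np.array(ax); a=(v[:,:2]**2).sum(1); b=v[:,:2]@o; c=o@o-r*r
    D=b*b-a*c; t=(-b-np.sqrt(D))/a; return p['position']+v*t[:,None]
E
python3 - <<'E'
from h import *
np.set_printoptions(suppress=True,precision=2)
im,d,p=load('w1'); hsv=cv2.cvtColor(im,cv2.COLOR_BGR2HSV)
crop(im,505,150,60,50,6,'c_w1')
H=hsv[...,0].astype(int)
m=(hsv[...,1]<40)&(hsv[...,2]>150); c=blobs(m,535,160,24)
print('cap bbox',c.min(0),c.max(0)); pw=plane(p,c,92,True); print('cap',cv2.minEnclosingCircle(pw[:,:2].astype(np.float32)))
print('depth cap',dpt(p,(540,161),d,True),'table',dpt(p,(420,110),d,True))
m=(H>=20)&(H<=32)&(hsv[...,1]>140); c=blobs(m,487,150,20)
print('patch bbox',c.min(0),c.max(0))
for ax in [(599.3,-254.6),(597,-256)]:
    P=cyl(p,c,ax,22.5); a=np.degrees(np.arctan2(P[:,1]-ax[1],P[:,0]-ax[0])); z=P[:,2]
    s=(z>18)&(z<42)
    print(ax,a[s].min(),a[s].max(),z.min(),z.max(), (a[s].min()+a[s].max())/2)
# disc
m=((H>94)&(H<122)&(hsv[...,1]>110)); c=blobs(m,487,150,40); P=plane(p,c,0,True); print('disc blue',P.min(0),P.max(0))
m=(hsv[...,1]<45)&(hsv[...,2]>100); c=blobs(m,447,55,48); print('scanner',cv2.minAreaRect(plane(p,c,40,True)[:,:2].astype(np.float32)))
m=((H<6)|(H>174))&(hsv[...,1]>170); c=blobs(m,344,213,30); print('key',cv2.minAreaRect(plane(p,c,74,True)[:,:2].astype(np.float32)),c.min(0),c.max(0))
E
```

```text
cap bbox [512 142] [553 181]
cap ((591.9002075195312, -249.85458374023438), 19.97164535522461)
depth cap [[ 599.04 -251.5    90.47]] table [[ 543.36 -191.77   -1.44]]
patch bbox [477 135] [496 165]
(599.3, -254.6) 110.3024660378466 177.6346548303204 7.689775907780586 45.52734309849268 143.96856043408349
(597, -256) 101.65548995308679 170.2601680538079 5.417130239202891 49.536918502690014 135.95782900344733
disc blue [ 566.43 -281.11    0.  ] [ 622.7  -221.16    0.  ]
scanner ((575.0158081054688, -153.7396697998047), (73.83866882324219, 49.074153900146484), 10.993017196655273)
key ((442.3088684082031, -236.4687957763672), (33.351524353027344, 9.425143241882324), 71.63973236083984) [337 192] [351 235]
```

View pics/c_w1.png

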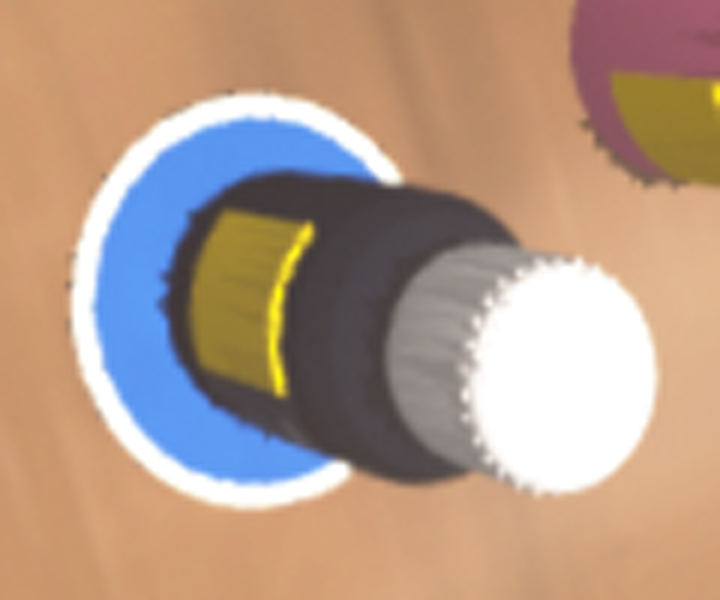

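Run:
```python
from h import *
np.set_printoptions(suppress=True,precision=2)
im,d,p=load('w1'); hsv=cv2.cvtColor(im,cv2.COLOR_BGR2HSV);H=hsv[...,0].astype(int)
m=(hsv[...,1]<40)&(hsv[...,2]>225); c=blobs(m,540,162,20); 
ct=cv2.minEnclosingCircle(plane(p,c,92,True)[:,:2].astype(np.float32)); print('cap',ct)
# disc outer rim ellipse: white outline, visible left side
m=((hsv[...,1]<45)&(hsv[...,2]>200))|((H>94)&(H<122)&(hsv[...,1]>110)); c=blobs(m,478,150,38); P=plane(p,c,0,True)[:,:2]
from scipy.optimize import least_squares
s=P[:,0]+P[:,1]*0<600; Q=P[s]; f=least_squares(lambda q:np.hypot(Q[:,0]-q[0],Q[:,1]-q[1])-q[2],[596,-252,34],loss='soft_l1'); print('disc',f.x)
cor=np.array([[225,212],[312,225],[285,392],[200,368]])/6+[445,100]
for ax in [ct[0],(598,-254),f.x[:2]]:
    P=cyl(p,cor,ax,22.5); a=np.degrees(np.arctan2(P[:,1]-ax[1],P[:,0]-ax[0])); print(ax,a,P[:,2],a.mean())
```

```text
cap ((596.3410034179688, -251.42025756835938), 15.408732414245605)
disc [ 595.07 -251.02   32.17]
(596.3410034179688, -251.42025756835938) [ 116.41  116.58 -178.95 -177.92] [20.8  50.61 52.15 21.95] -30.970884594858134
(598, -254) [111.09 111.27 177.48 178.48] [12.38 42.98 48.22 17.68] 144.58140994367895
[ 595.07 -251.02] [ 115.76  115.93  179.77 -179.23] [23.27 52.85 55.15 25.28] 58.05832560623652
```

```bash
python3 -c "
from h import *
mv(598,-253,150,90)"
```

```text
slide [ 56.9 169.6  49.9] turn -0.405 | at [ 419.6 -238.5  199.7] yaw 66.78 j7 0.52 w 51.2 clk 2.45
```

>>> play_rows(
  slide=[
    [14,42,0],
    [28,85,10],
    [43,127,25],
    [57,170,40],
    [57,170,50],
  ],
  turn=[-0.1,-0.2,-0.3,-0.405,-0.405],
  fingers=[0.6,0.6,0.6,0.6,0.6],
)

```text
clock: 3.08
eef_pos: [602.7, -249.3, 149.7]
tool_rot: [3.137, -0.003, 1.578]
force: [-0.5, 0.1, -0.4]
width: 51.3
```

```bash
python3 -c "
from h import *
im,d,p=grab('wrist','w2'); print(p['position']); mv(598,-253,72,90)"
```

```text
[ 600.98894253 -168.68994622  291.6944721 ]
slide [-3.6 -1.4 76.4] turn 0.004 | at [ 599.4 -249.7  148.4] yaw 90.25 j7 0.71 w 51.2 clk 3.12
```

View pics/w2.png

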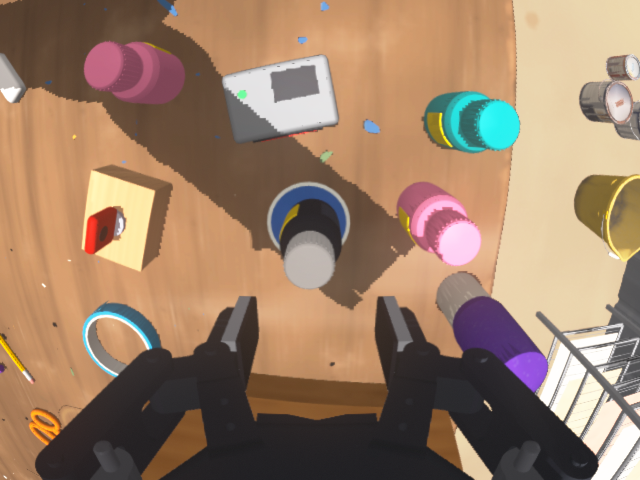

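Run:
```python
from h import *
np.set_printoptions(suppress=True,precision=2)
im,d,p=load('w2')
print(dpt(p,(310,262),d,True)); crop(im,310,230,50,50,6,'c_w2')
c=np.argwhere((d>0)); P=dpt(p,c[:,::-1],d,True); s=(abs(P[:,2]-92)<5)&(np.hypot(P[:,0]-598,P[:,1]+253)<30); Q=P[s]; print(len(Q),Q.mean(0),cv2.minEnclosingCircle(Q[:,:2].astype(np.float32)))
```

```text
[[ 598.82 -248.86   91.8 ]]
1906 [ 598.13 -251.24   90.69] ((598.1239013671875, -252.34568786621094), 15.497613906860352)
```

View pics/c_w2.png

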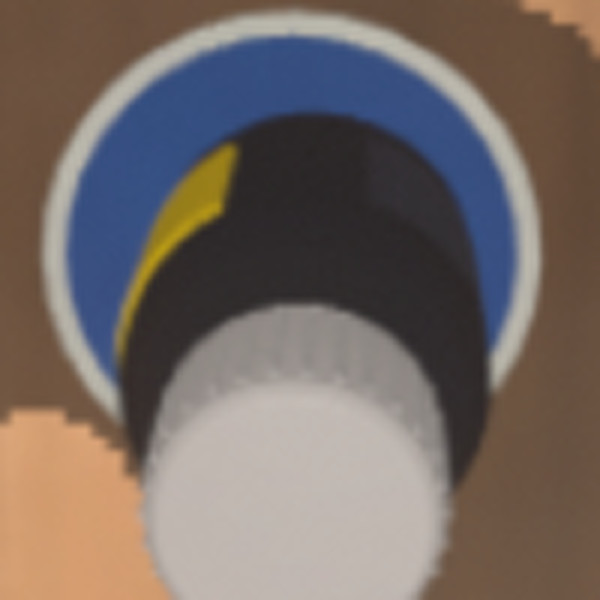

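Run:
```python
from h import *
np.set_printoptions(suppress=True,precision=2)
im,d,p=load('w2')
cor=np.array([[237,148],[222,210],[120,358],[155,235]])/6+[260,180]
for ax in [(598,-252.5),(599,-253.5),(597,-252)]:
    P=cyl(p,cor,ax,22.5); a=np.degrees(np.arctan2(P[:,1]-ax[1],P[:,0]-ax[0])); print(ax,a,P[:,2])
im,d,p=load('w1'); cor=np.array([[225,212],[312,225],[285,392],[200,368]])/6+[445,100]
ax=(598,-252.5); P=cyl(p,cor,ax,22.5); a=np.degrees(np.arctan2(P[:,1]-ax[1],P[:,0]-ax[0])); print(ax,a%360,P[:,2])
mv(598,-252.5,72,90)
```

```text
(598, -252.5) [110.55 111.96 138.87 138.5 ] [20.38 50.33 84.66 39.21]
(599, -253.5) [114.03 115.53 147.89 147.28] [13.81 44.33 73.14 25.48]
(597, -252) [107.44 108.78 132.91 132.61] [24.26 53.91 91.2  47.09]
(598, -252.5) [115.62 115.79 181.28 182.32] [16.23 46.47 48.26 17.65]
slide [-3.1 -1.4 76.4] turn 0.004 | at [ 599.4 -249.7  148.4] yaw 90.25 j7 0.71 w 51.2 clk 3.12
```

>>> play_rows(
  slide=[
    [-3,-1.4,30],
    [-3,-1.4,60],
    [-3,-1.4,76],
    [-3,-1.4,76],
    [-3,-1.4,76],
  ],
  turn=[0,0,0,0,0],
  fingers=[0.6,0.6,0.6,0.6,0.6],
)

```text
clock: 3.75
eef_pos: [598.6, -252.7, 73.7]
tool_rot: [3.14, -0.003, 1.575]
force: [0.0, -0.3, -0.0]
width: 51.3
```

```bash
python3 -c "
from h import *
im,d,p=grab('wrist','w3'); mv(598,-252.5,72,90);print(ctrl.read_state()['force'])"
```

```text
slide [ 0.3 -0.8  1.9] turn 0.004 | at [ 598.8 -252.8   73.9] yaw 90.25 j7 0.76 w 50.7 clk 3.8
[-0.00946399 -0.44385035  0.05769803]
```

View pics/w3.png

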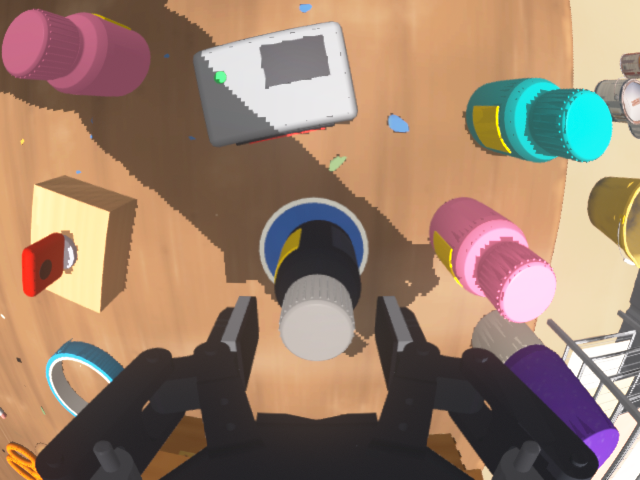

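>>> play_rows(
  slide=[
    [0,0,1],
    [0,0,1],
    [0,0,1],
    [0,0,1],
  ],
  turn=[0,0,0,0],
  fingers=[0.4,0.3,0.2,0.2],
)

```text
clock: 4.3
eef_pos: [599.4, -253.1, 74.2]
tool_rot: [3.138, -0.002, 1.575]
force: [-0.9, 0.4, 5.9]
width: 27.2
```

>>> play_rows(
  slide=[
    [0,0,0],
    [0,0,0],
    [0,0,0],
    [0,0,0],
    [0,0,0],
  ],
  turn=[0.16,0.32,0.48,0.64,0.78],
  fingers=[0.2,0.2,0.2,0.2,0.2],
)

```text
clock: 4.92
eef_pos: [599.8, -253.1, 74.3]
tool_rot: [3.14, -0.005, 0.791]
force: [0.5, 0.4, -0.2]
width: 27.3
```

>>> play_rows(
  slide=[
    [0,0,0],
  ],
  turn=[0],
  fingers=[0.2],
)

```text
clock: 5.05
eef_pos: [599.9, -252.9, 74.3]
tool_rot: [3.14, -0.005, 0.792]
force: [0.4, 0.5, -0.2]
width: 27.3
```

```bash
python3 -c "
from h import *
im,d,p=grab('wrist','w4'); mv(598,-252.5,72,45);print(ctrl.read_state()['force'],ctrl.read_state()['torque'])"
```

```text
slide [-1.1 -1.7  2.3] turn 0.008 | at [ 599.9 -252.9   74.3] yaw 45.44 j7 0.15 w 27.2 clk 5.1
[-0.14760094  0.41036707  0.05462703] [-0.01345381 -0.09643073  0.02429589]
```

View pics/w4.png

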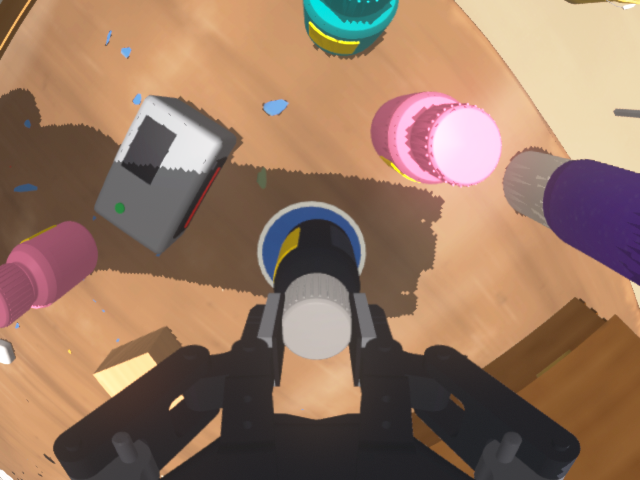

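>>> play_rows(
  slide=[
    [0,0,0],
    [0,0,0],
    [0,0,0],
    [0,0,-30],
    [0,0,-70],
  ],
  turn=[0,0,0,0,0],
  fingers=[0.6,0.6,0.6,0.6,0.6],
)

```text
clock: 5.72
eef_pos: [598.8, -252.7, 144.1]
tool_rot: [-3.141, -0.004, 0.793]
force: [-0.1, 0.1, 0.3]
width: 51.1
```

>>> play_rows(
  slide=[
    [0,0,-8],
    [0,0,-8],
    [0,0,-8],
    [0,0,-8],
    [0,0,-8],
  ],
  turn=[-0.18,-0.36,-0.54,-0.72,-0.9],
  fingers=[0.6,0.6,0.6,0.6,0.6],
)

```text
clock: 6.35
eef_pos: [598.7, -252.9, 152.2]
tool_rot: [3.139, -0.003, 1.699]
force: [-0.3, -0.7, 0.0]
width: 51.5
```

```bash
python3 -c "
from h import *
mv(598,-252.5,145,100.8)"
```

```text
slide [ 0.4 -0.6  7.2] turn -0.06 | at [ 598.7 -252.9  152.2] yaw 97.36 j7 0.82 w 51.5 clk 6.35
```

>>> play_rows(
  slide=[
    [0,0,10],
    [0,0,20],
    [0,0,20],
  ],
  turn=[-0.06,-0.06,-0.06],
  fingers=[0.6,0.6,0.6],
)

```text
clock: 6.72
eef_pos: [598.0, -252.5, 131.1]
tool_rot: [3.14, -0.003, 1.758]
force: [0.2, -0.4, -0.3]
width: 51.0
```

```bash
python3 -c "
from h import *
im,d,p=grab('wrist','w5'); mv(598,-252.5,145,100.8)
crop(im,316,230,50,50,6,'c_w5')
im,d,p=grab('scene','s1'); crop(im,400,325,40,30,9,'c_s1')
"
```

```text
slide [  0.3  -0.3 -13.3] turn -0.001 | at [ 598.4 -252.7  131.7] yaw 100.74 j7 0.88 w 51.2 clk 6.78
```

View pics/w5.png

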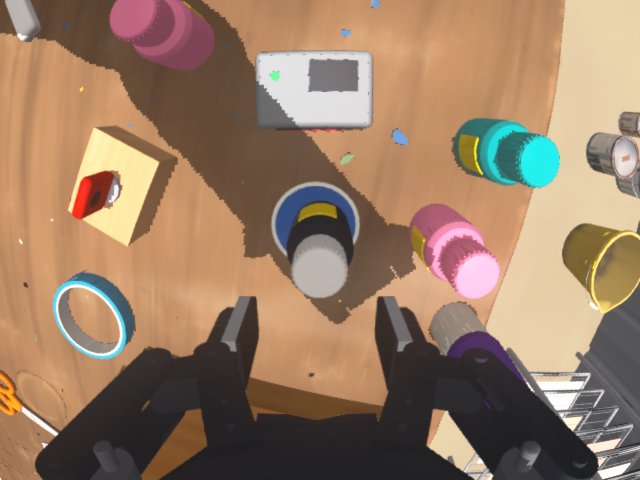

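View pics/c_w5.png

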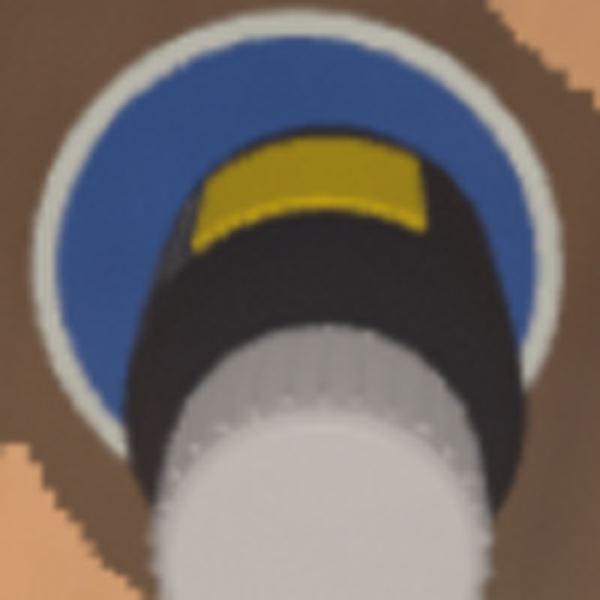

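Run:
```python
from h import *
np.set_printoptions(suppress=True,precision=2)
im,d,p=load('w5')
cor=np.array([[193,250],[427,231],[420,157],[206,178]])/6+[266,180]
for ax in [(598,-252.5),(599,-253.5),(598,-254)]:
    P=cyl(p,cor,ax,22.5); a=np.degrees(np.arctan2(P[:,1]-ax[1],P[:,0]-ax[0])); print(ax,a,a[:2].mean(),a[2:].mean(),P[:,2])
c=np.argwhere((d>0)); P=dpt(p,c[:,::-1],d,True)
s=(abs(P[:,2]-92)<4)&(np.hypot(P[:,0]-598,P[:,1]+253)<30); print(cv2.minEnclosingCircle(P[s][:,:2].astype(np.float32)))
s=(abs(P[:,2]-40)<6)&(np.hypot(P[:,0]-576,P[:,1]+153)<50); print(cv2.minAreaRect(P[s][:,:2].astype(np.float32)))
# window-face edge line: bottom edge in picture of the top face
hsv=cv2.cvtColor(im,cv2.COLOR_BGR2HSV)
m=np.zeros(d.shape,np.uint8); m[tuple(c[s].T)]=255; cn=blobs(m>0,315,90,70)
W=plane(p,cn,40,True)
print(cv2.minAreaRect(W[:,:2].astype(np.float32)))
crop(im,315,90,70,50,5,'c_sc')
```

```text
(598, -252.5) [131.62  65.34  61.18 131.34] 98.4825632562507 96.26212109207087 [53.38 42.42  3.44 22.6 ]
(599, -253.5) [135.05  67.31  63.27 134.74] 101.17776845380813 99.00637130389691 [46.6  39.7   0.63 14.9 ]
(598, -254) [131.57  63.07  58.53 131.28] 97.31641749498377 94.90418486897858 [48.14 34.99 -5.74 16.63]
((598.9136962890625, -251.28933715820312), 15.694847106933594)
((577.1944580078125, -153.21826171875), (74.43065643310547, 50.69014358520508), 10.616792678833008)
((577.4022216796875, -153.62680053710938), (73.05753326416016, 49.04673767089844), 11.387929916381836)
```

View pics/c_sc.png

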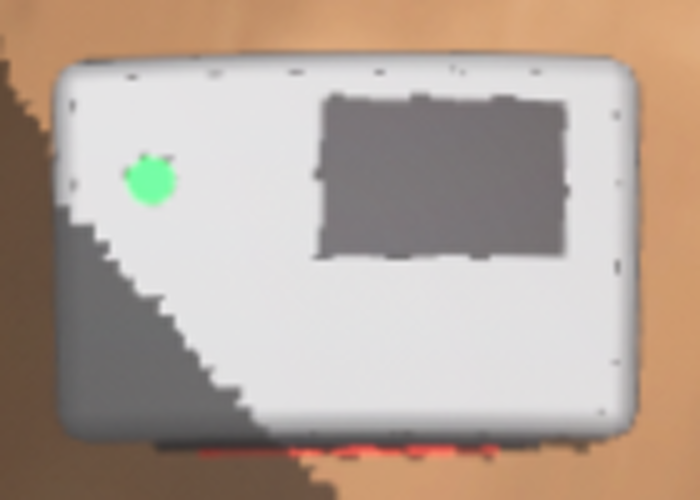

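View pics/c_s1.png

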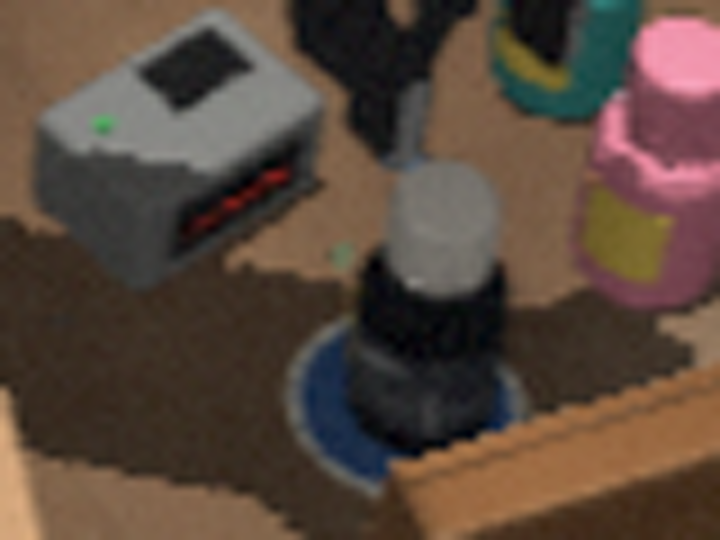

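```bash
cat > fit.py <<'E'
from h import *
from scipy.optimize import least_squares
np.set_printoptions(suppress=True,precision=2)
def proj(p,X):
    M=R.from_euler('xyz',p['rotation']).as_matrix(); c=(X-p['position'])@M; x,y,z=c[:,0],-c[:,1],-c[:,2]
    r=np.hypot(x,y); th=np.arctan2(r,z); return np.c_[p['cx']+p['fx']*th*x/r,p['cy']+p['fy']*th*y/r]
def fit(p,cor,zs,sg):
    def f(q):
        a=q[2]+sg*q[3]; X=np.c_[q[0]+22.5*np.cos(a),q[1]+22.5*np.sin(a),zs]; return (proj(p,X)-cor).ravel()
    s=least_squares(f,[598,-253,np.radians(105),0.51]); return s.x[:2],np.degrees(s.x[2:]),np.abs(s.fun).max()
E
python3 - <<'E'
from fit import *
im,d,p=load('w5')
cor=np.array([[193,250],[427,231],[420,157],[206,178]])/6+[266,180]
print(fit(p,cor,np.array([45,45,15,15]),np.array([1,-1,-1,1])))
im,d,p=load('w1'); cor=np.array([[225,212],[312,225],[285,392],[200,368]])/6+[445,100]
print(fit(p,cor,np.array([15,45,45,15]),np.array([-1,-1,1,1])))
E
```

```text
(array([ 600.36, -252.26]), array([105.93,  34.09]), np.float64(0.7706228477909747))
(array([ 599.18, -252.51]), array([150.62,  33.29]), np.float64(0.1526578973869448))
```

```bash
python3 -c "
from h import *
mv(599.2,-252.5,73,100.74)"
```

```text
slide [ 0.1  0.4 59.1] turn 0.0 | at [ 598.7 -252.8  132.1] yaw 100.76 j7 0.88 w 51.1 clk 6.83
```

>>> play_rows(
  slide=[
    [0,0.5,30],
    [0,0.5,59],
    [0,0.5,59],
    [0,0.5,59],
    [0,0.5,59],
  ],
  turn=[0,0,0,0,0],
  fingers=[0.6,0.6,0.6,0.4,0.3],
)

```text
clock: 7.45
eef_pos: [600.4, -253.4, 74.9]
tool_rot: [3.137, -0.0, 1.758]
force: [-0.4, 0.7, 2.4]
width: 27.0
```

>>> play_rows(
  slide=[
    [0,0,0],
    [0,0,0],
    [0,0,0],
    [0,0,0],
    [0,0,0],
  ],
  turn=[0,0,0.045,0.09,0.09],
  fingers=[0.2,0.2,0.2,0.2,0.2],
)

```text
clock: 8.07
eef_pos: [600.5, -253.4, 74.9]
tool_rot: [3.137, -0.0, 1.668]
force: [-0.3, -0.5, -0.0]
width: 26.9
```

>>> play_rows(
  slide=[
    [0,0,0],
    [0,0,0],
    [0,0,0],
    [0,0,-30],
    [0,0,-58],
  ],
  turn=[0,0,0,0,0],
  fingers=[0.2,0.6,0.6,0.6,0.6],
)

```text
clock: 8.7
eef_pos: [600.0, -253.5, 133.4]
tool_rot: [3.137, -0.001, 1.668]
force: [1.0, 0.4, -0.0]
width: 51.1
```

>>> play_rows(
  slide=[
    [0,0,0],
    [0,0,0],
  ],
  turn=[-0.09,-0.09],
  fingers=[0.6,0.6],
)

```text
clock: 8.95
eef_pos: [600.1, -253.5, 133.8]
tool_rot: [3.136, -0.0, 1.757]
force: [-0.8, -0.4, 0.5]
width: 51.2
```

```bash
python3 -c "
from h import *
im,d,p=grab('wrist','w6'); mv(598,-252.5,145,100.8)
crop(im,316,230,50,50,6,'c_w6')
"
```

```text
slide [  1.2  -1.7 -11.7] turn -0.003 | at [ 599.9 -253.4  133.3] yaw 100.61 j7 0.88 w 50.9 clk 9.0
```

View pics/c_w6.png

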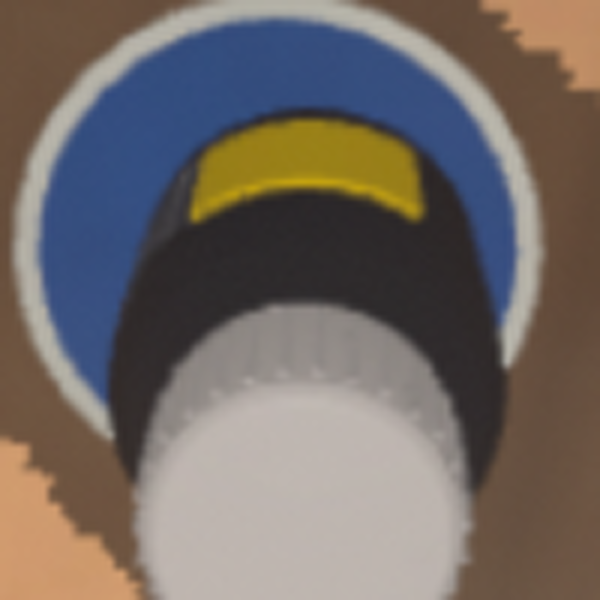

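Run:
```python
from fit import *
im,d,p=load('w6')
cor=np.array([[192,220],[423,218],[418,150],[205,155]])/6+[266,180]
print(fit(p,cor,np.array([45,45,15,15]),np.array([1,-1,-1,1])))
print(fit(p,cor[:2],np.array([45,45]),np.array([1,-1])))
```

```text
(array([ 601.14, -252.52]), array([101.47,  33.91]), np.float64(0.8679500222431784))
(array([ 600.75, -252.83]), array([101.06,  33.35]), np.float64(5.684341886080802e-14))
```

```bash
python3 -c "
from h import *
mv(500,-248,150,90);mv(442,-238,130,74)"
```

```text
slide [ 23.7 -97.1 -17.1] turn 0.185 | at [ 599.9 -253.4  133.3] yaw 100.61 j7 0.88 w 50.9 clk 9.0
slide [  44.2 -152.4    2.7] turn 0.464 | at [ 599.9 -253.4  133.3] yaw 100.61 j7 0.88 w 50.9 clk 9.0
```

>>> play_rows(
  slide=[
    [0,0,-30],
    [20,-50,-30],
    [35,-100,-20],
    [44,-152,-10],
    [44,-152,3],
  ],
  turn=[0,0.15,0.3,0.46,0.46],
  fingers=[0.6,0.6,0.5,0.45,0.45],
)

```text
clock: 9.62
eef_pos: [437.6, -237.8, 129.3]
tool_rot: [-3.141, -0.003, 1.289]
force: [1.0, -0.1, 0.1]
width: 39.0
```

>>> play_rows(
  slide=[
    [0,0,0],
  ],
  turn=[0],
  fingers=[0.45],
)

```text
clock: 9.75
eef_pos: [437.9, -237.5, 128.6]
tool_rot: [-3.14, -0.003, 1.289]
force: [-0.1, 0.1, -0.4]
width: 38.3
```

Run:
```python
from h import *
np.set_printoptions(suppress=True,precision=2)
im,d,p=grab('wrist','w7'); mv(442,-238,46,74)
crop(im,316,250,60,60,6,'c_w7')
c=np.argwhere(d>0); P=dpt(p,c[:,::-1],d,True)
s=(abs(P[:,2]-74)<5)&(np.hypot(P[:,0]-442,P[:,1]+238)<25); print(s.sum(),P[s].mean(0),cv2.minAreaRect(P[s][:,:2].astype(np.float32)))
s=(abs(P[:,2]-34)<5)&(np.hypot(P[:,0]-442,P[:,1]+238)<50); print(s.sum(),P[s].mean(0),cv2.minAreaRect(P[s][:,:2].astype(np.float32)))
```

```text
slide [ 0.7  4.3 82.9] turn -0.003 | at [ 437.7 -237.8  128.9] yaw 73.86 j7 0.69 w 38.3 clk 9.8
740 [ 441.84 -238.84   72.12] ((441.85748291015625, -239.72018432617188), (28.781423568725586, 10.125067710876465), 71.7354965209961)
7659 [ 442.42 -236.68   33.24] ((441.50482177734375, -240.06280517578125), (70.7951431274414, 60.53097915649414), 71.27362060546875)
```

View pics/w7.png

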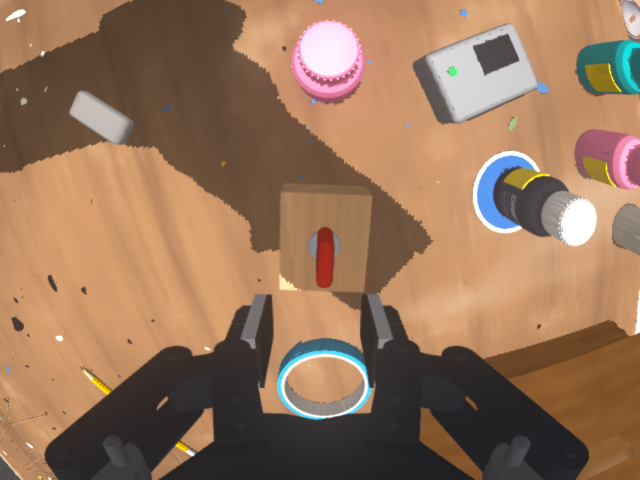

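View pics/c_w7.png

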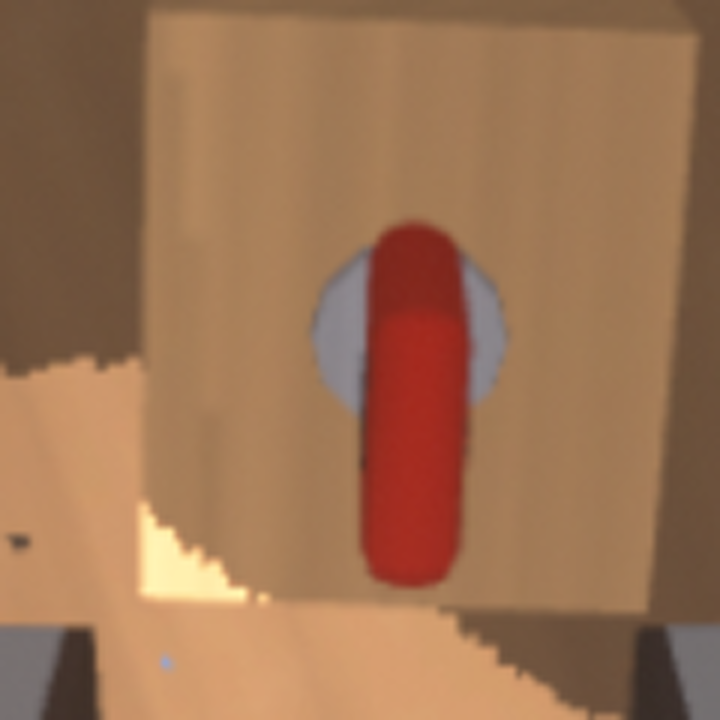

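```bash
python3 -c "
from h import *
mv(442,-239.5,45,71.7)"
```

```text
slide [-0.7  4.8 83.9] turn 0.038 | at [ 437.7 -237.8  128.9] yaw 73.86 j7 0.69 w 38.3 clk 9.8
```

>>> play_rows(
  slide=[
    [-0.5,4.8,20],
    [-0.5,4.8,40],
    [-0.5,4.8,62],
    [-0.5,4.8,84],
    [-0.5,4.8,84],
  ],
  turn=[0.038,0.038,0.038,0.038,0.038],
  fingers=[0.45,0.45,0.45,0.45,0.45],
)

```text
clock: 10.42
eef_pos: [442.5, -239.0, 43.8]
tool_rot: [-3.138, -0.004, 1.252]
force: [-0.5, -0.9, -0.2]
width: 38.5
```

Run:
```python
from h import *
im,d,p=grab('wrist','w8'); mv(442,-239.5,45,71.7)
crop(im,316,300,80,100,4,'c_w8')
```

```text
slide [-0.3 -0.7 -0.3] turn 0.0 | at [ 442.8 -239.4   44.7] yaw 71.71 j7 0.76 w 38.3 clk 10.47
```

View pics/c_w8.png

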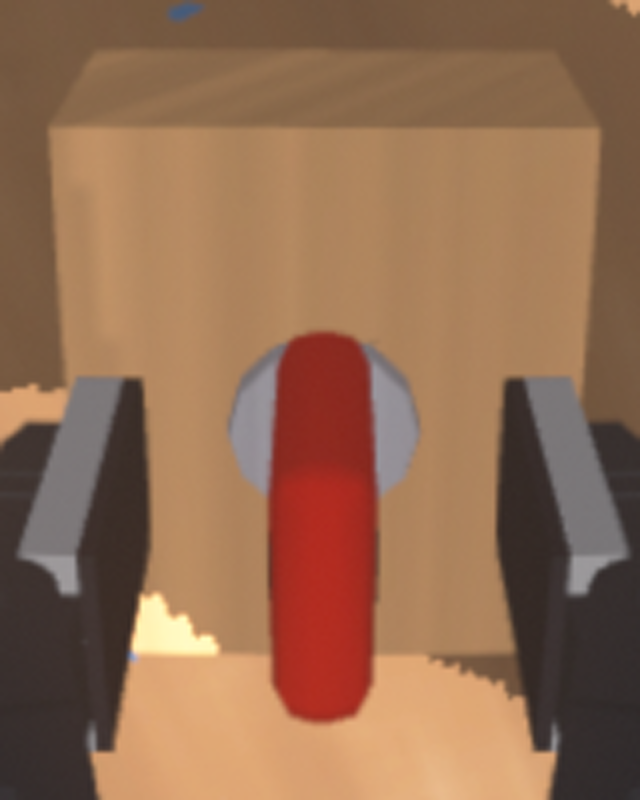

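>>> play_rows(
  slide=[
    [0,0,0],
    [0,0,0],
    [0,0,0],
    [0,0,0],
    [0,0,0],
  ],
  turn=[0,0,0,0,0],
  fingers=[0.25,0.15,0.05,0,0],
)

```text
clock: 11.1
eef_pos: [443.5, -239.7, 45.5]
tool_rot: [-3.141, -0.003, 1.252]
force: [0.4, -1.1, 6.3]
width: 8.9
```

Run:
```python
from h import *
mv(442,-239.5,45,71.7); print(ctrl.read_state()['force'])
```

```text
slide [-0.3 -1.5  0.5] turn 0.0 | at [ 443.5 -239.7   45.5] yaw 71.71 j7 0.76 w 8.9 clk 11.1
[ 0.35091424 -1.08326596  6.26069227]
```

>>> play_rows(
  slide=[
    [0,0,-15],
    [0,0,-40],
    [0,0,-80],
    [0,0,-130],
    [0,0,-180],
  ],
  turn=[0,0,0,0,0],
  fingers=[0,0,0,0,0],
)

```text
clock: 11.72
eef_pos: [442.8, -240.0, 227.8]
tool_rot: [-3.141, -0.003, 1.251]
force: [1.6, 0.3, -0.8]
width: 8.9
```

Run:
```python
from h import *
mv(430,60,320,97)
```

```text
slide [ 281.1 -106.5  -91.3] turn -0.442 | at [ 442.8 -240.   227.8] yaw 71.68 j7 0.55 w 8.9 clk 11.72
```

>>> play_rows(
  slide=[
    [50,-28,-40],
    [105,-54,-75],
    [160,-78,-92],
    [215,-97,-95],
    [272,-115,-95],
  ],
  turn=[-0.09,-0.18,-0.27,-0.36,-0.44],
  fingers=[0,0,0,0,0],
)

```text
clock: 12.35
eef_pos: [418.5, 47.2, 325.1]
tool_rot: [3.138, -0.004, 1.693]
force: [0.5, 0.0, 0.3]
width: 8.9
```

Run:
```python
from h import *
mv(513,358,200,103); mv(420,300,310,103)
```

```text
slide [296.5 131.2 126.7] turn -0.105 | at [418.5  47.2 325.1] yaw 97.0 j7 0.12 w 8.9 clk 12.35
slide [250.7  32.2  16.2] turn -0.105 | at [418.5  47.2 325.1] yaw 97.0 j7 0.12 w 8.9 clk 12.35
```

>>> play_rows(
  slide=[
    [50,6,0],
    [105,14,5],
    [160,22,10],
    [215,30,15],
    [255,35,15],
  ],
  turn=[-0.02,-0.04,-0.06,-0.08,-0.1],
  fingers=[0,0,0,0,0],
)

```text
clock: 12.98
eef_pos: [421.2, 306.6, 311.5]
tool_rot: [3.138, -0.003, 1.795]
force: [0.0, -0.3, 0.1]
width: 9.1
```

Run:
```python
from h import *
mv(513,358,180,103)
```

```text
slide [ 29.3 100.4 131.9] turn -0.002 | at [421.2 306.6 311.5] yaw 102.86 j7 -0.26 w 9.1 clk 12.97
```

>>> play_rows(
  slide=[
    [10,34,20],
    [20,68,50],
    [29,100,80],
    [29,100,110],
    [29,100,131],
  ],
  turn=[0,0,0,0,0],
  fingers=[0,0,0,0,0],
)

```text
clock: 13.6
eef_pos: [512.2, 356.9, 179.9]
tool_rot: [3.14, -0.002, 1.795]
force: [0.6, 0.4, -0.5]
width: 9.0
```

>>> play_rows(
  slide=[
    [0,0,0],
  ],
  turn=[0],
  fingers=[0],
)

```text
clock: 13.72
eef_pos: [511.0, 355.9, 179.0]
tool_rot: [-3.14, 0.0, 1.794]
force: [-0.8, -0.4, 0.1]
width: 9.3
```

Run:
```python
from h import *
im,d,p=grab('wrist','w9')
mv(513,358,180,103)
crop(im,316,290,100,100,4,'c_w9')
```

```text
slide [1.3 1.6 0.1] turn -0.003 | at [511.7 356.3 180.1] yaw 102.81 j7 -0.15 w 9.1 clk 13.78
```

View pics/w9.png

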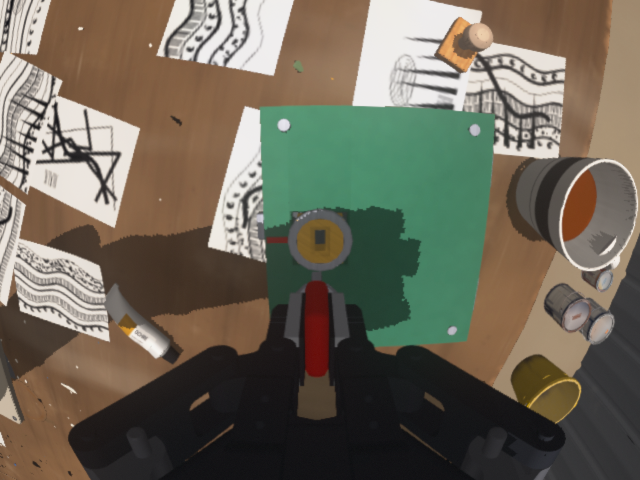

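View pics/c_w9.png

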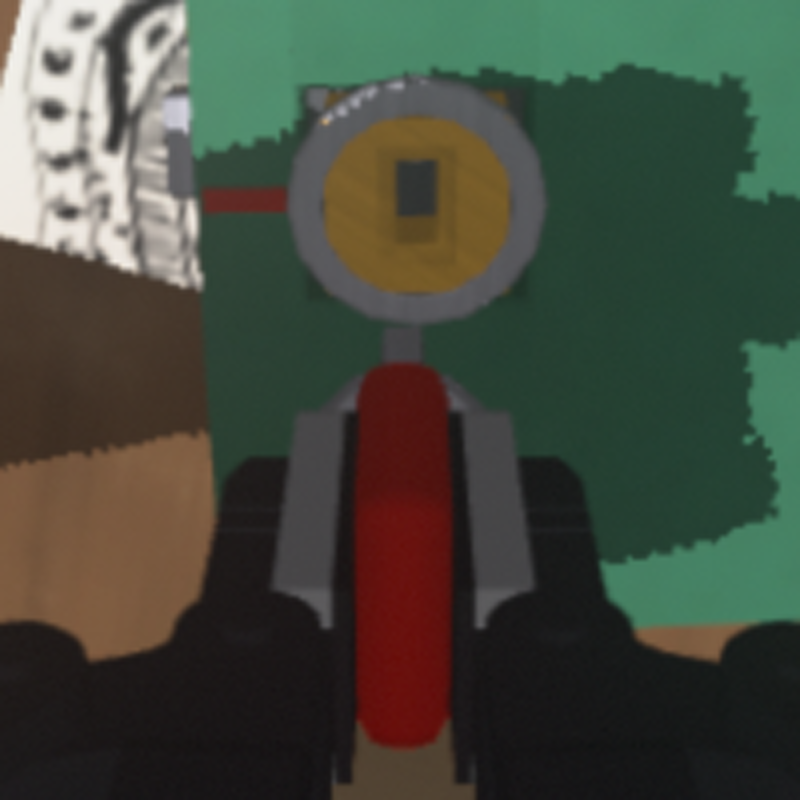

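Run:
```python
from h import *
np.set_printoptions(suppress=True,precision=2)
im,d,p=load('w9'); hsv=cv2.cvtColor(im,cv2.COLOR_BGR2HSV); H=hsv[...,0].astype(int)
m=(H>12)&(H<32)&(hsv[...,1]>110); c=blobs(m,320,240,26); Pb=plane(p,c,93,True)[:,:2].astype(np.float32); print('brass',cv2.fitEllipse(Pb))
m=~((H>60)&(H<95)&(hsv[...,1]>70)); c=blobs(m,320,240,34)
print('mouth',plane(p,[(320,240.25),(320,241)],93,True), dpt(p,(312,245),d,True))
# slot edges
E2=np.array([[395,160],[438,160],[395,243],[438,243]])/4+[216,190]; print(plane(p,E2,93,True))
g=(H>60)&(H<95)&(hsv[...,1]>70); c=blobs(g,380,225,130); W=plane(p,c,88,True); print('box',cv2.minAreaRect(W[:,:2].astype(np.float32)))
print(dpt(p,(318,300),d,True),'key head', dpt(p,(317,340),d,True))
# key blade tip / collar location
m=((H<6)|(H>174))&(hsv[...,1]>150); c=blobs(m,317,330,60); print(c.min(0),c.max(0))
z=180.1-45.5+74
W=plane(p,c[(c[:,1]>330)],z,True); print('head top',cv2.minAreaRect(W[:,:2].astype(np.float32)),W.mean(0))
```

```text
brass ((511.76324462890625, 359.6327819824219), (29.81949234008789, 29.86249351501465), 63.94456481933594)
mouth [[511.8  360.38  93.  ]
 [511.91 359.88  93.  ]] [[507.69 354.83  89.48]]
[[506.96 366.39  93.  ]
 [513.68 367.92  93.  ]
 [510.08 352.56  93.  ]
 [516.93 354.12  93.  ]]
box ((550.6461791992188, 368.2456970214844), (153.07882690429688, 174.35166931152344), 13.212057113647461)
[[508.01 369.74 194.07]] key head [[509.99 359.28 205.8 ]]
[304 281] [328 376]
head top ((510.75421142578125, 354.67938232421875), (8.690611839294434, 20.949974060058594), 13.5427827835083) [511.05 353.72 208.6 ]
```

>>> play_rows(
  slide=[
    [2,1,5],
    [4,2.2,15],
    [4,2.2,28],
    [4,2.2,36],
    [4,2.2,36],
  ],
  turn=[0,0,0,0,0],
  fingers=[0,0,0,0,0],
)

```text
clock: 14.4
eef_pos: [512.5, 360.3, 143.0]
tool_rot: [-3.141, 0.0, 1.794]
force: [0.1, -0.7, -0.3]
width: 8.9
```

>>> play_rows(
  slide=[
    [0,0,0],
  ],
  turn=[0],
  fingers=[0],
)

```text
clock: 14.52
eef_pos: [512.8, 360.2, 143.2]
tool_rot: [-3.141, 0.0, 1.794]
force: [0.9, -0.5, -0.8]
width: 9.5
```

Run:
```python
from h import *
im,d,p=grab('wrist','w10')
mv(513,358,140,103); print(ctrl.read_state()['force'])
crop(im,316,270,60,60,6,'c_w10')
im,d,p=grab('top','t1'); crop(im,233,255,30,30,10,'c_t1')
```

```text
slide [-2.2 -0.2  3.1] turn -0.004 | at [512.7 360.2 143.1] yaw 102.79 j7 -0.14 w 8.8 clk 14.57
[-1.20755425 -0.98615203 -0.60830553]
```

View pics/c_w10.png

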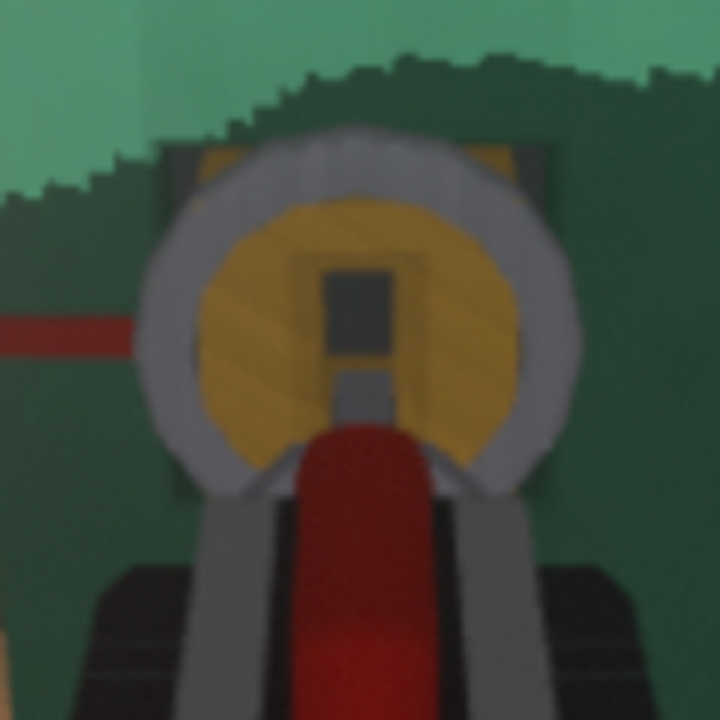

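Run:
```python
from h import *
np.set_printoptions(suppress=True,precision=2)
im,d,p=load('w10')
t=np.array([-0.2215,0.9752]);n=np.array([0.9752,.2215]); T=np.array([512.7,360.2])
def q(uv,z): 
    P=plane(p,np.array(uv)/6+[256,210],z,True)[:,:2]-T; return np.c_[P@t,P@n]
print('slot corners',q([[322,270],[393,270],[326,356],[390,356]],93))
print('chamfer far edge', q([[292,255],[425,255]],93))
print('blade edge',q([[335,370],[395,370]],109.6), q([[335,370],[395,370]],104))
hsv=cv2.cvtColor(im,cv2.COLOR_BGR2HSV); H=hsv[...,0].astype(int)
m=(H>12)&(H<32)&(hsv[...,1]>110); c=blobs(m,316,265,28); c=c[c[:,1]<275]; P=plane(p,c,93,True)[:,:2]
from scipy.optimize import least_squares
f=least_squares(lambda a:np.hypot(P[:,0]-a[0],P[:,1]-a[1])-a[2],[512,359,15],loss='soft_l1').x; print('brass',f,(f[:2]-T)@t,(f[:2]-T)@n)
```

```text
slot corners [[ 7.68 -4.08]
 [ 7.68  2.46]
 [-0.94 -3.77]
 [-0.94  2.22]]
chamfer far edge [[ 9.16 -6.83]
 [ 9.15  5.4 ]]
blade edge [[ 4.86 -2.7 ]
 [ 4.86  2.43]] [[ 2.42 -2.78]
 [ 2.42  2.52]]
brass [511.28 361.64  13.62] 1.7229477521721324 -1.0646063401852137
```

>>> play_rows(
  slide=[
    [1.2,-0.6,0],
    [1.2,-0.6,5],
    [1.2,-0.6,10],
    [1.2,-0.6,15],
    [1.2,-0.6,18],
  ],
  turn=[0,0,0,0,0],
  fingers=[0,0,0,0,0],
)

```text
clock: 15.25
eef_pos: [511.6, 361.1, 124.7]
tool_rot: [-3.141, 0.001, 1.794]
force: [-0.7, 0.8, -0.3]
width: 9.2
```

Run:
```python
from h import *
im,d,p=grab('wrist','w11')
mv(513,358,104.5,103); s=ctrl.read_state();print(s['force'],s['torque'])
crop(im,316,290,60,60,6,'c_w11')
```

```text
slide [-3.3  0.8 19.9] turn -0.004 | at [511.5 361.  124.4] yaw 102.79 j7 -0.13 w 8.7 clk 15.3
[-0.04797925 -0.82505407 -0.86826725] [ 0.00145317 -0.03775122  0.01155297]
```

View pics/c_w11.png

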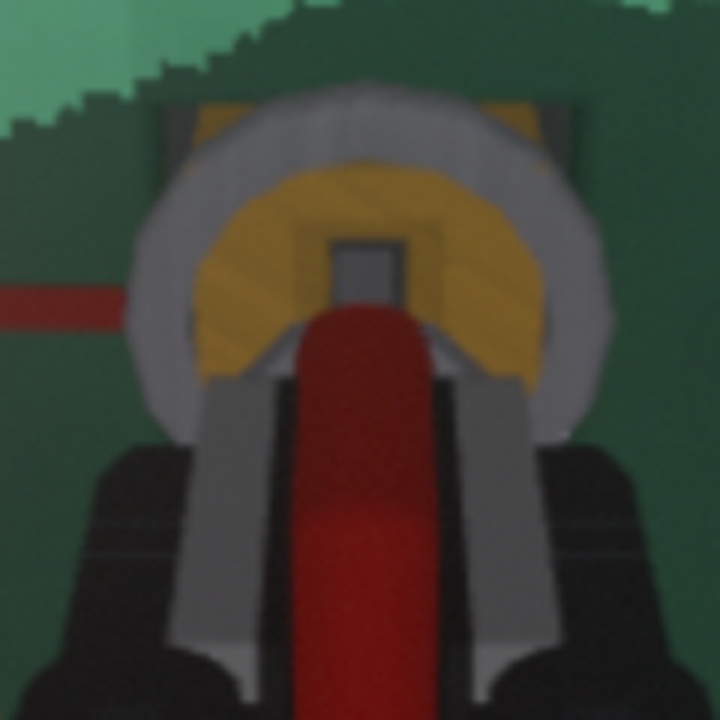

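>>> play_rows(
  slide=[
    [-0.6,0.2,4],
    [-0.6,0.2,8],
    [-0.6,0.2,12],
    [-0.6,0.2,16],
    [-0.6,0.2,20],
  ],
  turn=[0,0,0,0,0],
  fingers=[0,0,0,0,0],
)

```text
clock: 15.92
eef_pos: [512.8, 361.2, 105.2]
tool_rot: [3.141, -0.0, 1.794]
force: [0.8, 0.1, 4.7]
width: 8.8
```

Run:
```python
from h import *
mv(513,358,104.5,103); s=ctrl.read_state();print(s['force'],s['torque'])
```

```text
slide [-3.2 -0.5  0.7] turn -0.004 | at [512.8 361.2 105.2] yaw 102.78 j7 -0.12 w 8.8 clk 15.93
[0.84422994 0.12242139 4.69058913] [-0.18426064 -0.0640346   0.01676467]
```

>>> play_rows(
  slide=[
    [0,0,1],
    [0,0,2],
    [0,0,3],
    [0,0,3],
  ],
  turn=[0,0.02,-0.02,0],
  fingers=[0,0,0,0],
)

```text
clock: 16.42
eef_pos: [513.0, 361.4, 104.5]
tool_rot: [3.14, -0.002, 1.793]
force: [-3.9, -4.4, 17.9]
width: 8.9
```

Run:
```python
from h import *
im,d,p=grab('wrist','w12')
mv(513,358,104.5,103); s=ctrl.read_state();print(s['force'],s['torque'])
crop(im,316,310,60,60,6,'c_w12')
im,d,p=grab('scene','s2'); crop(im,280,195,35,30,9,'c_s2')
```

```text
slide [-3.2 -0.7 -0.1] turn -0.005 | at [513.  361.3 104.5] yaw 102.7 j7 -0.12 w 8.5 clk 16.48
[-3.79054226 -3.38411892 16.77982759] [-0.78143351  0.93341591  0.01864052]
```

View pics/c_w12.png

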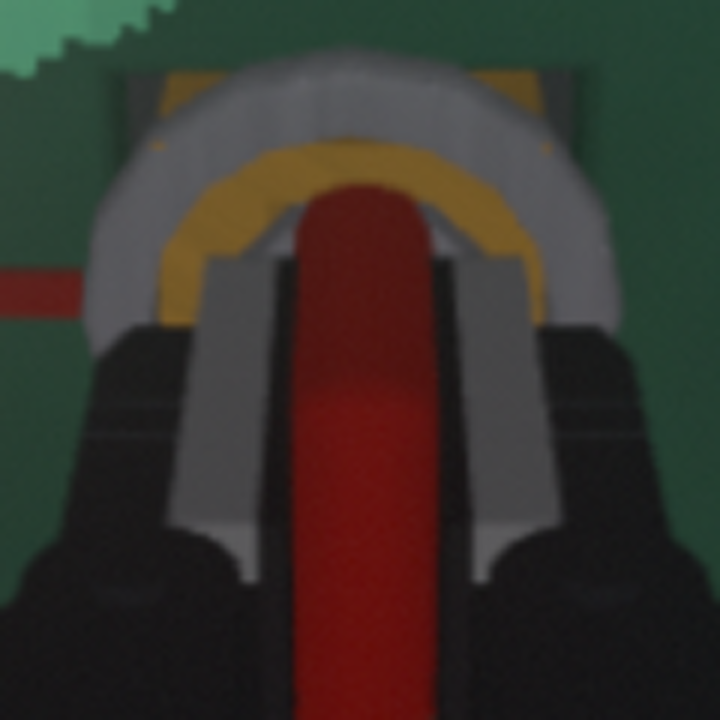

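View pics/c_s2.png

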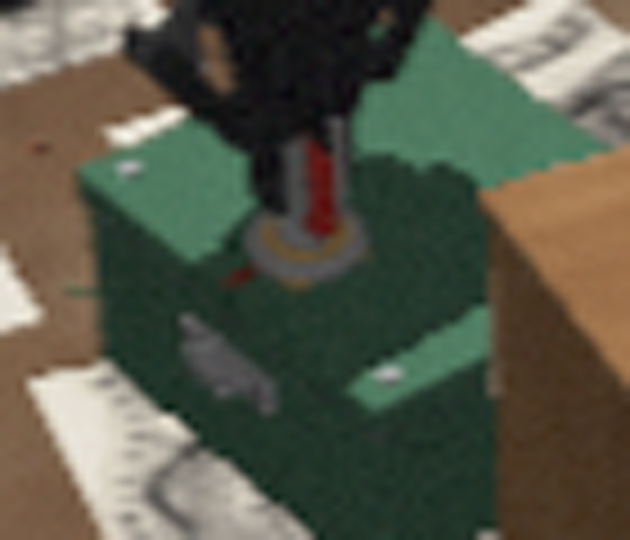

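>>> play_rows(
  slide=[
    [0,0.2,1],
    [-0.1,0.4,1],
    [-0.2,0.6,1],
    [-0.3,0.8,1],
    [-0.4,0.9,1],
  ],
  turn=[0.17,0.34,0.51,0.68,0.85],
  fingers=[0,0,0,0,0],
)

```text
clock: 17.15
eef_pos: [514.2, 360.6, 104.5]
tool_rot: [3.142, -0.003, 0.938]
force: [-0.9, -3.8, 10.1]
width: 8.9
```

Run:
```python
from h import *
mv(514.5,360.1,104.5,-1.5); s=ctrl.read_state();print(s['force'],s['torque'],s['qpos'])
```

```text
slide [-0.2  0.5  0. ] turn 0.964 | at [514.2 360.6 104.5] yaw 53.72 j7 -0.77 w 8.9 clk 17.15
[-0.86433597 -3.78855479 10.13767137] [-0.85740669  0.39141537  0.04237726] [-0.98572392  0.8231719   0.5692243   1.70336853 -0.591037    0.79057307
 -0.76865647]
```

>>> play_rows(
  slide=[
    [-0.1,0.2,1],
    [-0.2,0.3,1],
    [-0.3,0.4,1],
    [-0.4,0.5,1],
    [-0.5,0.5,1],
  ],
  turn=[0.17,0.34,0.51,0.68,0.85],
  fingers=[0,0,0,0,0],
)

```text
clock: 17.77
eef_pos: [514.6, 359.7, 104.5]
tool_rot: [-3.139, -0.002, 0.082]
force: [-1.6, -2.8, 7.8]
width: 9.3
```

Run:
```python
from h import *
mv(514.5,360.1,104.5,-1.5); s=ctrl.read_state();print(s['force'],s['torque'],s['qpos'])
```

```text
slide [-0.1 -0.4  0.1] turn 0.108 | at [514.6 359.7 104.5] yaw 4.72 j7 -1.45 w 9.3 clk 17.77
[-1.6092449  -2.83829069  7.80568067] [-0.7907092   0.47699287  0.05461498] [-1.09507784  0.89562652  0.79203312  1.707957   -0.79902852  0.88904785
 -1.44634457]
```

>>> play_rows(
  slide=[
    [0,0,1],
    [0,0,1],
    [0,0,1],
  ],
  turn=[0.05,0.1,0.1],
  fingers=[0,0,0],
)

```text
clock: 18.15
eef_pos: [514.7, 359.4, 104.5]
tool_rot: [-3.139, -0.002, -0.017]
force: [-2.9, -2.8, 8.9]
width: 8.8
```

Run:
```python
from h import *
im,d,p=grab('wrist','w13')
mv(514.5,360.1,104.5,-5); s=ctrl.read_state();print(s['force'],s['torque'],s['qpos'])
crop(im,316,310,75,75,5,'c_w13')
im,d,p=grab('scene','s3'); crop(im,280,195,35,30,9,'c_s3')
```

```text
slide [-0.2 -0.7  0. ] turn 0.07 | at [514.7 359.4 104.5] yaw -0.99 j7 -1.53 w 8.7 clk 18.2
[-1.65540443 -2.12875232 10.50996263] [-0.69741214  0.50982947  0.14721883] [-1.10588936  0.9052548   0.8165385   1.70870448 -0.82073083  0.90193569
 -1.52749637]
```

View pics/c_w13.png

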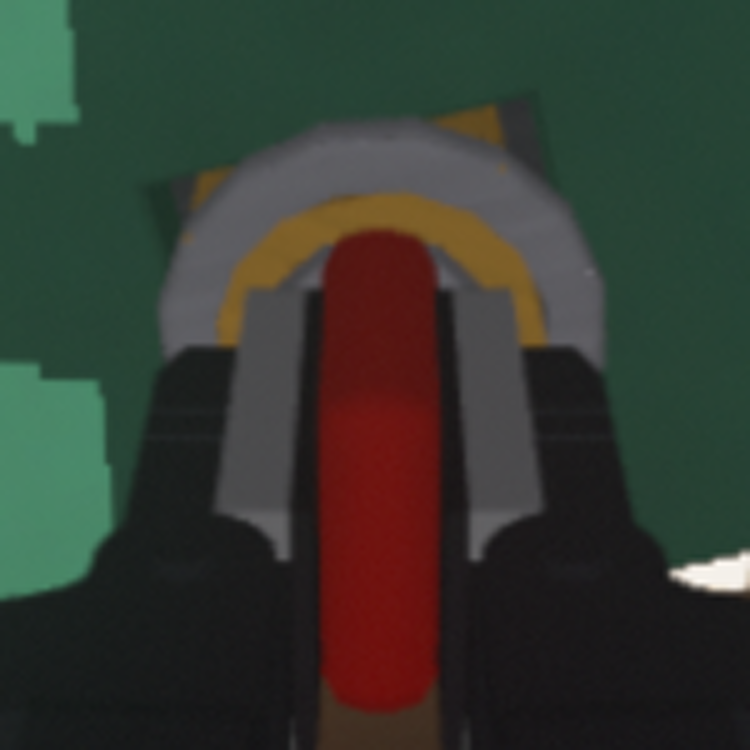

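View pics/c_s3.png

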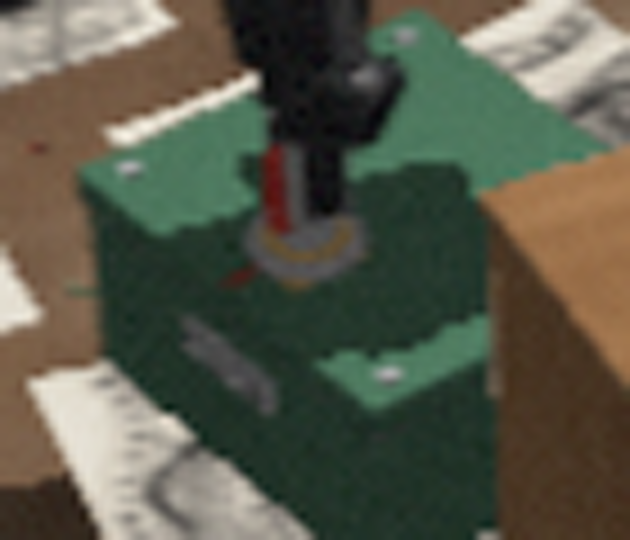

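>>> play_rows(
  slide=[
    [0,0,1],
    [0,0,1],
    [0,0,1],
  ],
  turn=[0.05,0.08,0.08],
  fingers=[0,0,0],
)

```text
clock: 18.62
eef_pos: [514.8, 359.3, 104.5]
tool_rot: [-3.139, -0.002, -0.096]
force: [-2.1, -3.5, 11.1]
width: 9.3
```

Run:
```python
from h import *
mv(514.5,360.1,104.5,-5); s=ctrl.read_state();print(s['force'],s['torque'],s['qpos'])
im,d,p=grab('top','t2'); crop(im,475,235,75,75,5,'c_t2')
mv(514.5,360.1,104.5,-5); s=ctrl.read_state();print(s['force'],s['torque'])
```

```text
slide [-0.4 -0.8  0. ] turn -0.009 | at [514.8 359.3 104.5] yaw -5.5 j7 -1.59 w 9.3 clk 18.62
[-2.12071975 -3.52489382 11.0589263 ] [-0.59606024  0.52102435  0.3333604 ] [-1.11414627  0.91292263  0.83549178  1.70917887 -0.83755769  0.91226959
 -1.5923301 ]
slide [-0.3 -0.7  0. ] turn -0.008 | at [514.7 359.4 104.5] yaw -5.48 j7 -1.59 w 8.5 clk 18.68
[-3.03248149 -2.23920715 10.88842071] [-0.66447595  0.48537133  0.3015884 ]
```

View pics/c_t2.png

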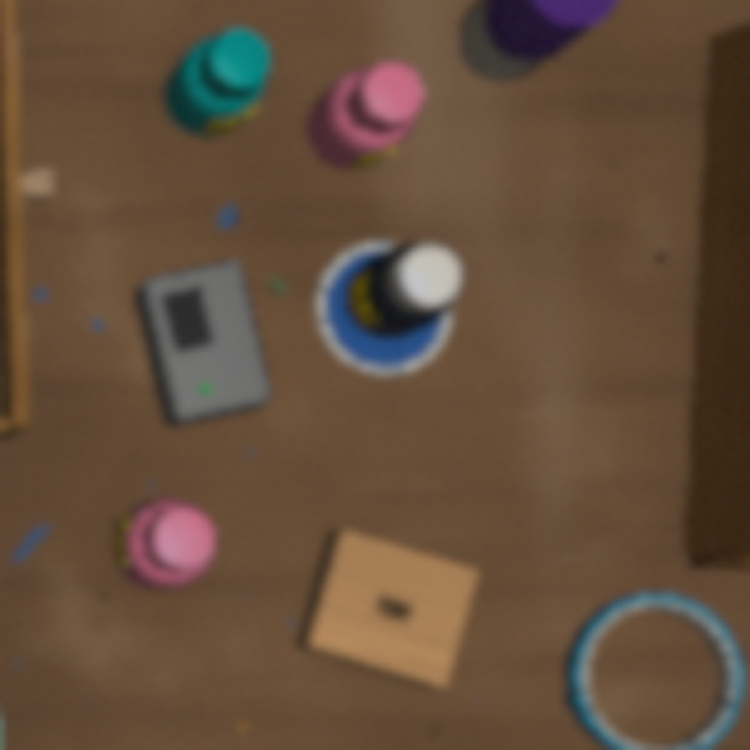

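View pics/t2.png

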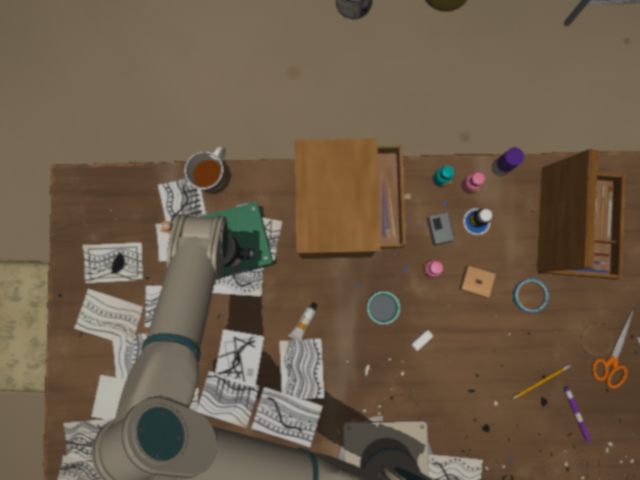

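```bash
python3 -c "
from h import *
print(ctrl.finish_job())"
```

```text
the job is handed in; nothing more can be done
None
```

The job is handed in at 18.7 s. The ink bottle is turned to the scanner and released. The key is home in the lock, turned to its stop and still gripped.

- **Bottle:** I turned it by its cap in two goes, about 45° and then 5°. The last close view put the patch at 101.1–101.5°, with the scanner's x axis at 100.6–101.4°. The bottle stands about 5 mm from the disc's middle, well inside it.
- **Key fully home:** It went in with no catch. The tool stopped at 104.5 mm, the height worked out for the collar on the lock face, with 10–17 N pushing back. The key had not slipped in the fingers.
- **Lock turned:** I turned the key about 108° clockwise, which is the quarter turn plus the play. The twisting load rose from 0.05 to 0.30 N m, well above the 0.06 N m spring, so the lock is against its stop. In the scene picture, taken about 4.5° before the final turn, the bolt on the box front looks drawn in.
- **Other things:** The last top view shows the pot, tubes and other bottles where they started; the arm hides part of the box area, and the stamp was not checked there.
- **Disagreements:** The cameras disagreed by 1–3 mm on the bottle and the lock. I therefore lined the key up on the keyway by comparing both in the same wrist picture. The patch looked about 25–26 mm wide rather than 23 mm, which does not affect its measured direction.

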